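# Serve the roasted cob from behind the pots and put a fresh one on

### The job

First take the can and the coffee pot off the brazier and stand them both on the wooden board; then lay the roasted cob lengthways in the middle of the white serving tray, and after that lay the fresh cob in the steel cob rest in its stead. Finally put the can and the coffee pot back on the grate, each where it stood at the start. Keep both vessels upright throughout and leave the little salt tin alone.

Things in the scene. Friction and masses are not known exactly. Their poses are not given: they have to be found in the camera images.
- can: Tall open plain steel can, 54 mm in diameter, 118 mm high, 0.25 kg, upright on the front of the brazier's grate. Origin: centre of its underside, z up. Can be gripped across its outside at any height; 85 mm up is good. Goes back to where its origin was at the start (its turn does not matter).
- coffee_pot: White enamel coffee pot with fixed lid, beside the can (left or right), 120 mm high, 0.35 kg. Body 64 mm in diameter; straight neck 44 mm in diameter, 66 to 100 mm up: grip it 85 mm up, fingers closing along its x. Black handle at +y, spout at -y, each out to 58 mm from the axis, below 73 mm height. Origin: centre of underside, z up. Goes back to where its origin was (turn does not matter).
- roasted_cob: Peeled maize cob, browned with dark patches, in the cob rest behind (beyond) the two vessels. Origin on its long axis, midway along the kernels; long axis = y, pale stub at -y. 44 mm thick, 165 mm long (kernels y -75 to +75, stub to -90), slightly eight-sided so it hardly rolls, rigid, 0.22 kg; its axis is 22 mm above what it lies on.
- fresh_cob: Peeled yellow maize cob, no dark patches, on a flat bed of green husk leaves (5 mm thick) beside the brazier. Origin on its long axis, midway along the kernels; long axis = y, pale stub at -y. 44 mm thick, 165 mm long (kernels y -75 to +75, stub to -90), slightly eight-sided so it hardly rolls, rigid, 0.22 kg; its axis is 22 mm above what it lies on.
- cob_rest: Low steel rest fixed on the grate behind the vessels: two notched cradles, 12 mm wide, at y = -50 and +50 mm, joined by a strip. A cob lies along its y axis (stub either way), cob axis 27 mm above the rest's origin; sloping cheeks, 15 mm high at x = +-25 mm, centre it. 88 mm free for fingers between the cradles. Origin: centre of its underside, on the grate.
- brazier: Rusty square steel brazier, fixed: flared pan on a box foot, flat wire grate 240 mm (x) by 300 mm (y), its top 100 mm above the table; vessels and cob rest stand on it. Origin: centre of its underside, on the table.
- board: Plain flat wooden board, 90 mm (x) by 210 mm (y), top 18 mm above its origin: the side area for the two vessels, which fit side by side along its length, e.g. at y = -55 and +55 mm. Fixed, flat on the table in one of four places beside the brazier (near or far, left or right). Origin: centre of its underside.
- tray: White enamel serving tray, 90 mm (x) by 210 mm (y), rim 14 mm high, 4 mm thick; inner floor 4 mm above its origin (axis of a cob in it at 26 mm). The cob goes along its y axis. Fixed, flat on the table in one of four places beside the brazier (near or far, left or right). Origin: centre of its underside.
- salt_tin: Small round brass salt tin, closed, 36 mm in diameter, 26 mm high, loose, standing on the grate at its front middle, before and between the two vessels. Origin: centre of its underside. To be left alone.
Mind the look-alikes: they are no part of the job. What is shaped like the fresh_cob but blue is not meant. There is more than one size of the coffee_pot; the job needs the smaller.

How it is judged:
By the outcome, as a careful person would: the job done as asked, in the order asked, and still so for the second after the job is handed in, with the robot touching nothing.
It also fails if it takes over 144 s, if anything falls off the work surface, if the arm or the gripper's body presses on something with over 40 N, if the wrist force passes 120 N, or if a joint passes its speed limit or range.

### The arm

A 7-joint arm with a two-finger parallel gripper is mounted at the origin on the work surface. World frame = base frame: x ahead of the robot, y to its left, z up, the work surface at z = 0. Lengths are in m, angles in rad, forces in N, time in s.
With the tool pointing down it reaches from about 0.4 to 0.925 m from the base axis. Payload 4.1 kg.
Tool frame: the origin (TCP) lies midway between the tips of the shut fingers; the grasp point (between the pads) lies 19 mm behind it (pinch_z is the distance from the TCP to the grasp point, in m); x points along the fingers, z is the direction in which the jaws open and shut, and the axes are right-handed (so a half turn about x gives the same grasp; the last joint's range is limited). The gripper opens to 85 mm and grips with 20 to 120 N. Pads are 22 mm wide; open, the fingers measure 114 mm over their backs; the gripper's body (76 mm by 85 mm) begins 54 mm behind the grasp point. The pads swing forward as they close: fully open they stand 13 mm farther back than shut.
Start: joints at [1.122, 0.398, 0.045, 1.537, -0.019, 1.207, -0.051], TCP at [0.223, -0.611, 0.231] pointing down, gripper open.
Joint ranges: [-2.82, 2.82], [-0.49, 2.23], [-1.37, 1.46], [0, 2.46], [-1.36, 4.5], [0.23, 2], [-2.94, 2.94]. Speed limits (rad/s): [2.57, 2.57, 3.14, 3.14, 3.14, 3.14, 3.14].

### API

Orientations are given as a rotation vector (axis times angle).
In Python, from workcell import read_state, read_camera, finish_job, pinch_z gives the robot as it stands.
- The arm moves only by the tool drive_tool, never from a script. Its argument "steps" is a list of rows, each a list of 2 entries, a list of its own where there are three numbers: the shift along the tool's x, y, z in cm, then the turn about the tool's x in rad. A call has 1 to 12 rows; each row is the pose to reach, as a shift and turn from the pose measured when the call began, along the tool's axes at that moment; what a row does not reach only later rows make up. A row lasts 1/12 s, in which the tool goes at most 41.7 mm and 7.16 degrees, less where a joint would pass 70% of its speed; a pose out of reach is approached as far as the arm can. A call with a gripper value outside its range is refused whole. "grip" is the closure, from 0 (fully open) to 1 (shut), set as the call begins (left out, the last holds). The fingers move at their own pace and stop on an object; "grip_force" is the grip in N (left out, the last holds). Time passes only in rows, so rows that repeat a pose let the fingers close. It gives the time, the measured TCP pose, the force and the opening at its end, in the units of the state.
- read_state(): the state, without advancing time (a new reading comes with each control period).
- read_camera(name): name is "scene" or "top"; returns a dict with "color" (420x560x3 uint8, blue, green, red), "fx", "fy", "cx", "cy" (pixels), "k1" (the pictures are not rectified: a ray, as slopes to the right and down, at radius r is drawn at 1 + k1 r^2 times it, then the intrinsics apply), "R" (3x3) and "t" (3): a world point X has camera coordinates R X + t. Camera axes: x right, y down, z forward; pixel columns grow to the right and rows downward; lengths in m; the calibration is good to about 2 mm. A picture is of the moment at which its call begins. There is no depth.
- finish_job(): hands the job in, once; it reports no verdict.
The state is a dict: "time_s": time; "joints": joint angles; "qvel": joint speeds; "joint_efforts": joint torques, N m; "tcp_pos": TCP position; "tool_rot": TCP orientation; "contact_force": force on the tool from outside, world axes, zero at the start; "moment": the same for the moment, N m; "grip_width": finger opening in m.
Only numpy, scipy, OpenCV 4.12 (cv2) and the standard library are available. Lean on these libraries where they do the work, as an engineer would, in place of code of your own. Each camera call takes 0.05 s, during which the arm holds its last target. There are 200 camera calls.

## Working session

There is one attempt and no reset: what is moved stays moved. The work goes in short steps, Python scripts to look and compute and a tool call to move; the robot and the scene stay as the last step left them, time stands still between calls to the robot, and variables do not carry over. Pictures are saved under pics/ and viewed, about 12 in all and at most 16, crops included, and the job is handed in when it is done.

Besides the shell and the picture viewer there is one more tool, called after ">>>" as name(argument=value, ...) on one line, values as JSON. drive_tool: Moves the arm, as the interface text tells. Its arguments: {"type":"object","properties":{"steps":{"type":"array"},"grip":{"type":"number"},"grip_force":{"type":"number"}},"required":["steps"]}

```bash
mkdir -p pics; ls; cat > h.py <<'E'
import numpy as np, cv2
from scipy.spatial.transform import Rotation as Ro
from workcell import read_state, read_camera, finish_job, pinch_z
def ray(c,u,v):
    K=np.array([[c['fx'],0,c['cx']],[0,c['fy'],c['cy']],[0,0,1.]])
    p=cv2.undistortPoints(np.array([[[u,v]]],float),K,np.array([c['k1'],0,0,0,0.]))[0,0]
    R=np.array(c['R']);t=np.array(c['t'])
    return -R.T@t, R.T@np.array([p[0],p[1],1])
def onz(c,u,v,z):
    o,d=ray(c,u,v); return o+d*(z-o[2])/d[2]
def proj(c,X):
    p=np.array(c['R'])@np.array(X,float)+np.array(c['t']); a,b=p[:2]/p[2]; s=1+c['k1']*(a*a+b*b)
    return np.array([c['fx']*a*s+c['cx'],c['fy']*b*s+c['cy']])
def snap(n,f):
    c=read_camera(n); cv2.imwrite('pics/'+f,c['color']); return c
E
python3 - <<'E'
from h import *
import pickle
for n in('scene','top'):
    c=snap(n,n+'0.png'); pickle.dump(c,open(n+'0.pkl','wb')); print(n,c['fx'],c['k1'],np.round(-np.array(c['R']).T@c['t'],3))
s=read_state();print(s['tcp_pos'],s['tool_rot'],s['grip_width'],Ro.from_rotvec(s['tool_rot']).as_matrix().round(3),pinch_z)
a=[cv2.imread('pics/%s0.png'%n) for n in('scene','top')]
E
```

```text
pics
scene 519.1841890211492 -0.0030827078220620014 [ 1.426 -0.02   0.958]
top 443.43819018036965 -0.05117763333908313 [0.359 0.119 1.44 ]
[ 0.22260121 -0.61007693  0.23035635] [ 0.948664    1.35622198 -0.94709275] 0.0852034826337537 [[-0.001  0.939  0.343]
 [ 0.002  0.343 -0.939]
 [-1.    -0.    -0.002]] 0.0187
```

View pics/scene0.png

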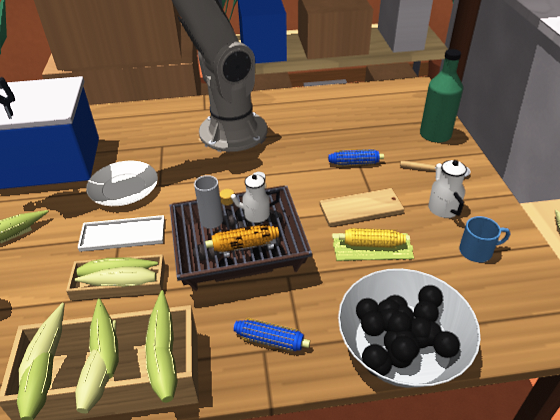

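View pics/top0.png

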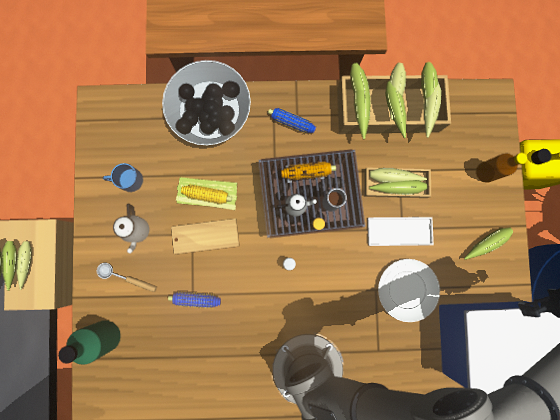

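Candidates, top view:
- **Coffee pot:** (297,203) on the grate, beside the can, and a larger one at (128,228) on the table. I want the grate one.
- **Fresh cob:** yellow on husk leaves at (205,194). The blue ones at (292,121) and (195,299) are look-alikes, and the husked ones at (398,182) aren't meant.
- **Roasted cob:** (308,170).
- **Other things:** can (337,198), salt tin (319,224), board (205,237), tray (400,231).

Next is a close crop with measurements.

```bash
python3 - <<'E'
from h import *
import pickle
T=pickle.load(open('top0.pkl','rb'));S=pickle.load(open('scene0.pkl','rb'))
a=cv2.resize(T['color'][140:280,160:450],None,fx=2.75,fy=2.75,interpolation=cv2.INTER_CUBIC)
b=cv2.resize(S['color'][140:290,70:420],None,fx=2.28,fy=2.28,interpolation=cv2.INTER_CUBIC)[:215*1]
cv2.imwrite('pics/c1.png',a)
b=cv2.resize(S['color'][160:285,160:320],None,fx=4.6,fy=4.6,interpolation=cv2.INTER_CUBIC)
cv2.imwrite('pics/c2.png',b)
hsv=cv2.cvtColor(T['color'],cv2.COLOR_BGR2HSV)
def blob(name,mask,z,roi,view=T):
    m=np.zeros_like(mask);x0,y0,x1,y1=roi;m[y0:y1,x0:x1]=mask[y0:y1,x0:x1]
    m=cv2.morphologyEx(m,cv2.MORPH_OPEN,np.ones((2,2)))
    cs=cv2.findContours(m,cv2.RETR_EXTERNAL,cv2.CHAIN_APPROX_NONE)[0];c=max(cs,key=cv2.contourArea)
    P=np.array([onz(view,*p[0],z)[:2] for p in c],np.float32)*1000
    (cx,cy),(w,h),ang=cv2.minAreaRect(P)
    print(name,np.round([cx,cy,w,h,ang],1),cv2.contourArea(c))
H,Sa,V=cv2.split(hsv)
u=lambda x:(x*255).astype(np.uint8)
blob('fresh',u((H>18)&(H<31)&(Sa>150)&(V>150)),.027+.01,(180,180,235,208))
blob('leaf+cob',u((H>20)&(H<60)&(Sa>60)&(V>100)),.005,(170,170,245,215))
blob('roast',u((H>8)&(H<31)&(Sa>150)&(V>120)),.137,(265,155,350,185))
blob('tray',u((Sa<40)&(V>170)),.014,(360,210,440,252))
for p in [(205,237),(319,224)]: print(p,hsv[p[1],p[0]])
blob('salt',u((H>18)&(H<35)&(Sa>120)&(V>120)),.126,(305,212,335,235))
E
```

```text
fresh [560.7 312.9 148.6  42.7  77.8] 503.5
leaf+cob [566.6 308.2 196.8  91.6  83.3] 1530.5
roast [608.5  -6.3  42.7 149.8   4.9] 521.5
tray [ 426.3 -317.9  208.9   90.9   88.8] 1626.5
(205, 237) [ 21 113 237]
(319, 224) [ 25 173 248]
salt [449.3 -39.6  32.9  32.9  88. ] 100.0
```

View pics/c1.png

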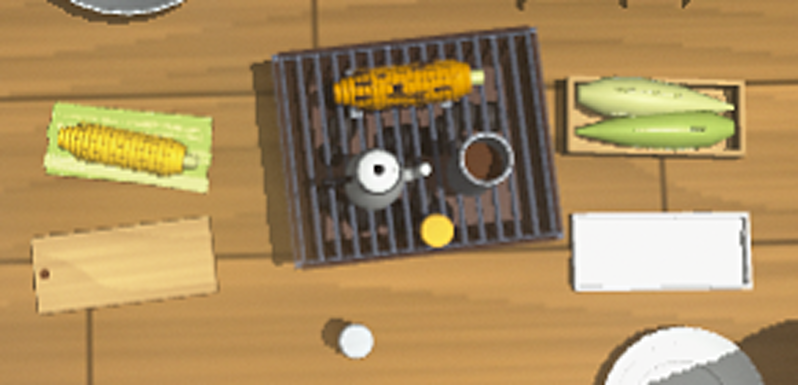

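View pics/c2.png

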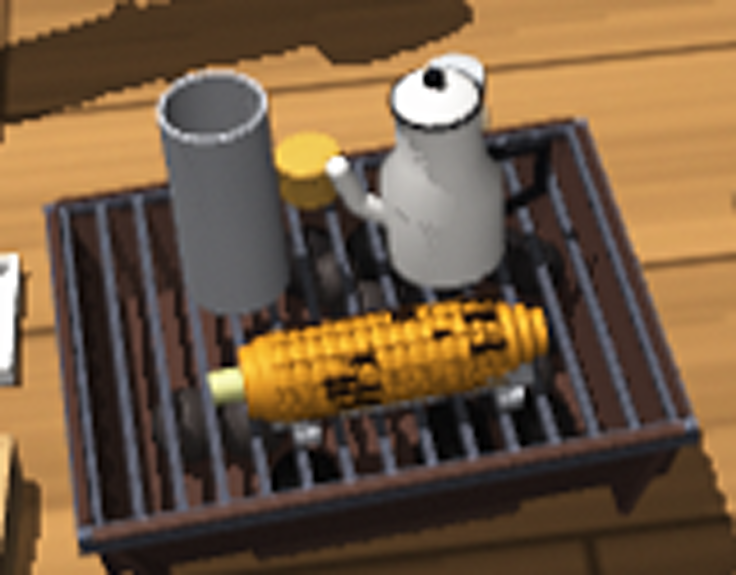

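The crops confirm the choices. The grate pot at top (297,202) has its spout towards the can. The can rim is at (337,198), the salt tin at (319,224), and the roasted cob in the rest has its stub to the right (-y). Next I compute positions.

```bash
cat >> h.py <<'E'
def tri(c1,p1,c2,p2):
    o1,d1=ray(c1,*p1);o2,d2=ray(c2,*p2)
    A=np.c_[d1,-d2];s=np.linalg.lstsq(A,o2-o1,rcond=None)[0]
    return (o1+s[0]*d1+o2+s[1]*d2)/2, np.linalg.norm(o1+s[0]*d1-o2-s[1]*d2)
def go(*wps, quiet=False):
    """wps: (x,y,z_tcp,jaw yaw deg mod 180) -> cm shift in tool axes, turn rad"""
    s=read_state();R=Ro.from_rotvec(s['tool_rot']).as_matrix();p=np.array(s['tcp_pos'])
    y0=np.degrees(np.arctan2(R[1,2],R[0,2]))
    print('t',s['time_s'],'tcp',p.round(4),'jaw yaw',y0.round(1),'tilt',R[2].round(3),'w',s['grip_width'],'F',np.round(s['contact_force'],1))
    for w in wps:
        d=(np.array(w[:3])-p)@R*100
        dy=(w[3]-y0+90)%180-90
        print(w,'->',d.round(2),'turn',round(-np.radians(dy),3))
E
python3 - <<'E'
from h import *
import pickle
T=pickle.load(open('top0.pkl','rb'));S=pickle.load(open('scene0.pkl','rb'))
c1=lambda u,v:(160+(u+.5)/2.75-.5,140+(v+.5)/2.75-.5)
c2=lambda u,v:(160+(u+.5)/4.6-.5,160+(v+.5)/4.6-.5)
mm=lambda p:(p*1000).round(1)
print('knob',tri(T,c1(378,171),S,c2(435,78)), onz(T,*c1(378,171),.22))
print('can',tri(T,c1(486,160),S,c2(214,105)), onz(T,*c1(486,160),.218), onz(S,*c2(214,105),.218))
print('spout',tri(T,c1(425,170),S,c2(336,163)))
P=[onz(T,*c1(*p),.1)[:2]*1000 for p in [(272,57),(537,28),(562,237),(296,267)]];P=np.array(P);print('grate',P.round(),P.mean(0))
d=P[0]-P[1];e=P[3]-P[2];print(np.degrees(np.arctan2(d[1],d[0])),np.degrees(np.arctan2(e[1],e[0])))
P=np.array([onz(T,*c1(*p),.018)[:2]*1000 for p in [(32,240),(213,217),(217,291),(38,314)]]);print('board',P.round(),P.mean(0))
d=P[0]-P[1];e=P[3]-P[2];print(np.degrees(np.arctan2(d[1],d[0])),np.degrees(np.arctan2(e[1],e[0])))
P=np.array([onz(T,*c1(*p),.014)[:2]*1000 for p in [(573,213),(748,212),(752,291),(572,291)]]);print('tray',P.round(),P.mean(0))
# subpixel ring of can: bright rim mask in scene
print('shaker',onz(T,*c1(356,341),.03))
E
```

```text
knob (array([0.50815619, 0.03055674, 0.21184826]), np.float64(0.001116364946464506)) [0.50721682 0.03169772 0.22      ]
can (array([ 0.51648013, -0.07876973,  0.21567813]), np.float64(6.976301781108035e-05)) [ 0.51617945 -0.0784295   0.218     ] [ 0.5193352 -0.0785524  0.218    ]
spout (array([ 0.51345224, -0.02227962,  0.16777025]), np.float64(0.0012969629892084068))
grate [[ 653.  138.]
 [ 680. -161.]
 [ 444. -179.]
 [ 418.  116.]] [548.57092877 -21.48473959]
95.19333707773114 94.9956049296979
board [[460. 423.]
 [482. 212.]
 [396. 209.]
 [374. 417.]] [428.05625271 315.07071301]
95.92487559690093 95.9550457200649
tray [[ 477. -212.]
 [ 473. -422.]
 [ 379. -422.]
 [ 385. -207.]] [ 428.76075775 -315.76286574]
shaker [0.33414579 0.04934155 0.03      ]
```

```bash
python3 -c "
from h import *
go((.223,-.611,.30,5),(.35,-.30,.30,5),(.508,.031,.30,5),(.508,.031,.168,5))"
```

```text
t 0.1 tcp [ 0.2226 -0.6101  0.2304] jaw yaw -69.9 tilt [-1.    -0.    -0.002] w 0.0852034826337537 F [-0.8  0.5  0. ]
(0.223, -0.611, 0.3, 5) -> [-6.96  0.01  0.09] turn -1.308
(0.35, -0.3, 0.3, 5) -> [ -6.92  22.6  -24.77] turn -1.308
(0.508, 0.031, 0.3, 5) -> [ -6.88  48.79 -50.45] turn -1.308
(0.508, 0.031, 0.168, 5) -> [  6.32  48.79 -50.43] turn -1.308
```

>>> drive_tool(steps=[[[-4, 0, 0], -0.12], [[-7, 1.5, -2], -0.24], [[-7, 4, -5], -0.36], [[-7, 6.7, -8], -0.48], [[-7, 9.5, -11], -0.6], [[-7, 12.3, -14], -0.72], [[-7, 15, -17], -0.84], [[-7, 18, -20], -0.96], [[-7, 21, -23], -1.08], [[-7, 24, -26], -1.2], [[-7, 26.8, -28.8], -1.31], [[-7, 29.5, -31.6], -1.31]], grip=0, grip_force=40)

```text
time_s: 1.1
tcp_pos: [0.3918, -0.2098, 0.3007]
tool_rot: [-0.072, 1.57, 0.075]
contact_force: [0.3, -0.6, 0.6]
grip_width: 0.0855
```

```bash
python3 -c "
from h import *
go((.508,.031,.30,5),(.508,.031,.168,5))"
```

```text
t 1.1 tcp [ 0.3918 -0.2098  0.3007] jaw yaw 5.4 tilt [-1.     0.002 -0.001] w 0.08553991513451879 F [ 0.3 -0.6  0.6]
(0.508, 0.031, 0.3, 5) -> [ 0.1  22.89 13.82] turn 0.006
(0.508, 0.031, 0.168, 5) -> [13.3  22.86 13.82] turn 0.006
```

>>> drive_tool(steps=[[[0, 3, 1.8], 0], [[0, 6, 3.6], 0], [[0, 9.3, 5.6], 0], [[0, 12.7, 7.6], 0], [[0, 16, 9.6], 0], [[0, 19.5, 11.8], 0], [[0, 22, 13.3], 0], [[0.1, 22.9, 13.8], 0], [[2, 22.9, 13.8], 0], [[4, 22.9, 13.8], 0], [[4, 22.9, 13.8], 0]])

```text
time_s: 2.02
tcp_pos: [0.5049, 0.0302, 0.2571]
tool_rot: [-0.072, 1.578, 0.075]
contact_force: [-1.2, -1.0, -0.2]
grip_width: 0.0857
```

```bash
python3 - <<'E'
from h import *
go((.508,.031,.168,5))
c=snap('scene','s1.png');t=snap('top','t1.png')
a=cv2.resize(c['color'][110:250,170:310],(560,560),interpolation=cv2.INTER_CUBIC);cv2.imwrite('pics/s1c.png',a)
E
```

```text
t 2.0167 tcp [0.5049 0.0302 0.2571] jaw yaw 5.4 tilt [-1.     0.002 -0.009] w 0.0856734883568663 F [-1.2 -1.  -0.2]
(0.508, 0.031, 0.168, 5) -> [8.91 0.03 0.39] turn 0.006
```

View pics/s1c.png

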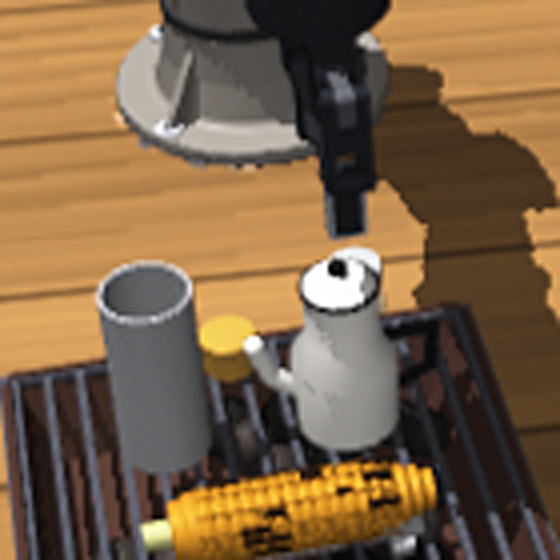

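The gripper is centred over the neck, with the knob at crop (338,268) and the finger at (347,220). I descend and grip.

>>> drive_tool(steps=[[[2.5, 0, 0.4], 0], [[5, 0, 0.4], 0], [[7, 0, 0.4], 0], [[8.4, 0, 0.4], 0], [[8.9, 0, 0.4], 0], [[8.9, 0, 0.4], 0], [[8.9, 0, 0.4], 0]])

```text
time_s: 2.7
tcp_pos: [0.5118, 0.0307, 0.1728]
tool_rot: [-0.071, 1.57, 0.073]
contact_force: [-0.7, 0.2, 0.2]
grip_width: 0.0854
```

>>> drive_tool(steps=[[[0, 0, 0], 0], [[0, 0, 0], 0], [[0, 0, 0], 0], [[0, 0, 0], 0], [[0, 0, 0], 0], [[0, 0, 0], 0], [[0, 0, 0], 0], [[0, 0, 0], 0]], grip=1, grip_force=40)

```text
time_s: 3.37
tcp_pos: [0.512, 0.0308, 0.1738]
tool_rot: [-0.072, 1.57, 0.073]
contact_force: [-2.4, -0.1, 6.0]
grip_width: 0.0426
```

```bash
python3 - <<'E'
from h import *
b=np.array([.428,.315]);a=np.radians(5.95);yy=np.array([-np.sin(a),np.cos(a)])
P=b+.055*yy;C=b-.055*yy;print(P,C)
go((.508,.031,.235,5.4),(P[0],P[1],.235,5.9))
E
```

```text
[0.42229867 0.3697037 ] [0.43370133 0.2602963 ]
t 3.3667 tcp [0.512  0.0308 0.1738] jaw yaw 5.3 tilt [-1.     0.001 -0.   ] w 0.04261585211940758 F [-2.4 -0.1  6. ]
(0.508, 0.031, 0.235, 5.4) -> [-6.12  0.07 -0.4 ] turn -0.002
(np.float64(0.42229867032758495), np.float64(0.36970370042297357), 0.235, 5.9) -> [-6.09 34.58 -5.82] turn -0.011
```

>>> drive_tool(steps=[[[-1.5, 0, 0], 0], [[-3.5, 0, 0], 0], [[-5.5, 1, 0], 0], [[-6, 3.5, -0.3], 0], [[-6, 6.5, -0.8], 0], [[-6, 10, -1.5], 0], [[-6, 13.5, -2.2], 0], [[-6, 17, -2.9], 0], [[-6, 20.5, -3.5], 0], [[-6, 24, -4.1], 0], [[-6, 27, -4.7], 0], [[-6, 29.5, -5.1], 0]])

```text
time_s: 4.37
tcp_pos: [0.4323, 0.3222, 0.2336]
tool_rot: [-0.073, 1.571, 0.075]
contact_force: [0.4, -0.6, -2.4]
grip_width: 0.0428
```

```bash
python3 - <<'E'
from h import *
go((.422,.370,.235,5.9),(.422,.370,.093,5.9))
E
```

```text
t 4.3667 tcp [0.4323 0.3222 0.2336] jaw yaw 5.4 tilt [-1.     0.001 -0.001] w 0.042768330302162705 F [ 0.4 -0.6 -2.4]
(0.422, 0.37, 0.235, 5.9) -> [-0.13  4.86 -0.57] turn -0.009
(0.422, 0.37, 0.093, 5.9) -> [14.07  4.84 -0.55] turn -0.009
```

>>> drive_tool(steps=[[[0, 2.5, -0.3], 0], [[1, 4.3, -0.5], 0], [[3.5, 4.8, -0.5], 0], [[6.5, 4.8, -0.5], 0], [[9, 4.8, -0.5], 0], [[11, 4.8, -0.5], 0], [[12.5, 4.8, -0.5], 0], [[13.3, 4.8, -0.5], 0], [[13.8, 4.8, -0.5], 0], [[14.1, 4.8, -0.5], 0], [[14.1, 4.8, -0.5], 0]])

```text
time_s: 5.28
tcp_pos: [0.4227, 0.3698, 0.0928]
tool_rot: [-0.073, 1.571, 0.075]
contact_force: [0.0, -0.1, -2.3]
grip_width: 0.0429
```

```bash
python3 - <<'E'
from h import *
go((.422,.370,.092,5.9),(.422,.370,.22,5.9))
E
```

```text
t 5.2833 tcp [0.4227 0.3698 0.0928] jaw yaw 5.4 tilt [-1.     0.002 -0.001] w 0.04292137301806149 F [ 0.  -0.1 -2.3]
(0.422, 0.37, 0.092, 5.9) -> [ 0.08  0.03 -0.07] turn -0.009
(0.422, 0.37, 0.22, 5.9) -> [-12.72   0.05  -0.08] turn -0.009
```

>>> drive_tool(steps=[[[0.1, 0, 0], 0], [[0.15, 0, 0], 0], [[0.2, 0, 0], 0], [[0.2, 0, 0], 0]])

```text
time_s: 5.62
tcp_pos: [0.4232, 0.3704, 0.0918]
tool_rot: [-0.072, 1.569, 0.076]
contact_force: [-0.6, 0.1, 0.9]
grip_width: 0.0426
```

>>> drive_tool(steps=[[[0, 0, 0], 0], [[0, 0, 0], 0], [[0, 0, 0], 0], [[0, 0, 0], 0], [[0, 0, 0], 0], [[-1.5, 0, 0], 0], [[-4, 0, 0], 0], [[-7.5, 0, 0], 0], [[-11, 0, 0], 0], [[-14.5, -1, 0.2], 0], [[-18, -4, 1], 0], [[-19, -8, 2], 0]], grip=0)

```text
time_s: 6.62
tcp_pos: [0.4486, 0.3016, 0.2854]
tool_rot: [-0.073, 1.563, 0.087]
contact_force: [2.0, -0.1, -0.3]
grip_width: 0.0855
```

```bash
python3 - <<'E'
from h import *
go((.517,-.0785,.28,5),(.517,-.0785,.168,5))
E
```

```text
t 6.6167 tcp [0.4486 0.3016 0.2854] jaw yaw 5.9 tilt [-1.     0.009  0.007] w 0.08550021621435525 F [ 2.  -0.1 -0.3]
(0.517, -0.0785, 0.28, 5) -> [  0.22 -38.51   2.92] turn 0.015
(0.517, -0.0785, 0.168, 5) -> [ 11.42 -38.61   2.84] turn 0.015
```

>>> drive_tool(steps=[[[0, -3.5, 0.3], 0], [[0, -7.5, 0.6], 0], [[0, -11.5, 0.9], 0], [[0, -15.5, 1.2], 0], [[0.2, -19.5, 1.5], 0], [[0.2, -23.5, 1.8], 0], [[0.2, -27.5, 2.1], 0], [[0.2, -31.5, 2.4], 0.01], [[0.2, -35, 2.7], 0.01], [[0.2, -37.5, 2.9], 0.01], [[0.2, -38.5, 2.9], 0.01], [[0.2, -38.5, 2.9], 0.01]])

```text
time_s: 7.62
tcp_pos: [0.5166, -0.0814, 0.2798]
tool_rot: [-0.061, 1.564, 0.075]
contact_force: [0.5, 0.1, -0.5]
grip_width: 0.0852
```

```bash
python3 - <<'E'
from h import *
go((.517,-.0785,.28,5),(.517,-.0785,.168,5))
c=snap('scene','s2.png')
t=snap('top','t2.png')
a=c['color'][100:280,140:440];a=cv2.resize(a,None,fx=2.6,fy=2.6,interpolation=cv2.INTER_CUBIC);cv2.imwrite('pics/s2c.png',a)
E
```

```text
t 7.6167 tcp [ 0.5166 -0.0814  0.2798] jaw yaw 5.0 tilt [-1.     0.009  0.006] w 0.08522013303368042 F [ 0.5  0.1 -0.5]
(0.517, -0.0785, 0.28, 5) -> [-0.02  0.28  0.06] turn -0.0
(0.517, -0.0785, 0.168, 5) -> [ 1.118e+01  1.900e-01 -1.000e-02] turn -0.0
```

View pics/s2c.png

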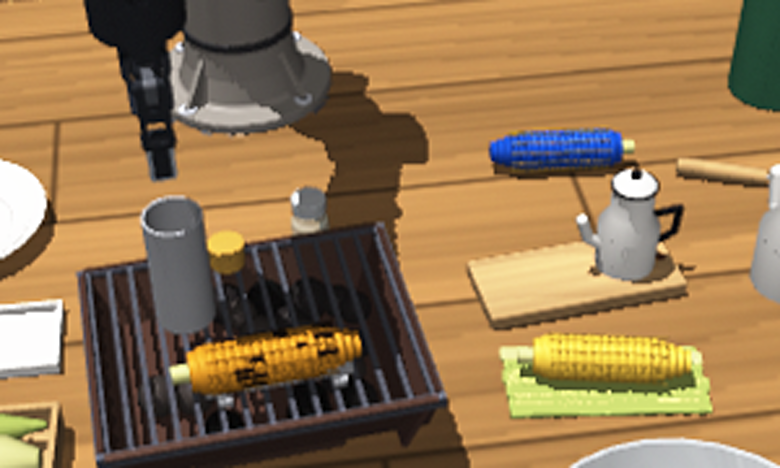

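The pot stands upright on the board at crop (630,235), and the gripper at (160,165) is over the can at (175,215). I descend on the can.

>>> drive_tool(steps=[[[2.5, 0.2, 0], 0], [[5.5, 0.2, 0], 0], [[8, 0.2, 0], 0], [[10, 0.2, 0], 0], [[10.8, 0.2, 0], 0], [[10.9, 0.2, 0], 0], [[10.9, 0.2, 0], 0]])

```text
time_s: 8.3
tcp_pos: [0.5175, -0.0719, 0.1718]
tool_rot: [-0.067, 1.562, 0.084]
contact_force: [-0.0, 0.1, -0.2]
grip_width: 0.0854
```

>>> drive_tool(steps=[[[0, 0, 0], 0], [[0, 0, 0], 0], [[0, 0, 0], 0], [[0, 0, 0], 0], [[0, 0, 0], 0], [[0, 0, 0], 0], [[0, 0, 0], 0]], grip=1, grip_force=35)

```text
time_s: 8.88
tcp_pos: [0.5182, -0.0718, 0.1735]
tool_rot: [-0.067, 1.561, 0.083]
contact_force: [-2.7, 0.1, 4.9]
grip_width: 0.0541
```

```bash
python3 - <<'E'
from h import *
go((.517,-.0785,.168,5),(.434,.260,.30,5))
E
```

```text
t 8.8833 tcp [ 0.5182 -0.0718  0.1735] jaw yaw 5.5 tilt [-1.     0.01   0.009] w 0.054077915357344644 F [-2.7  0.1  4.9]
(0.517, -0.0785, 0.168, 5) -> [ 0.54 -0.67 -0.19] turn 0.009
(0.434, 0.26, 0.3, 5) -> [-12.36  33.95  -5.08] turn 0.009
```

>>> drive_tool(steps=[[[-1.5, 0, 0], 0], [[-3.5, 0, 0], 0], [[-5.5, 0.5, 0], 0], [[-6.5, 3, -0.3], 0], [[-6.5, 6.5, -0.8], 0], [[-6.5, 10, -1.4], 0], [[-6.5, 13.5, -2], 0], [[-6.5, 17, -2.5], 0], [[-6.5, 20.5, -3], 0], [[-6.5, 24, -3.5], 0], [[-6.5, 27.5, -4], 0], [[-6.5, 31, -4.5], 0]])

```text
time_s: 9.88
tcp_pos: [0.4424, 0.233, 0.2413]
tool_rot: [-0.067, 1.56, 0.082]
contact_force: [0.3, -0.6, -3.2]
grip_width: 0.0537
```

```bash
python3 - <<'E'
from h import *
go((.434,.263,.24,5),(.434,.263,.092,5))
E
```

```text
t 9.8833 tcp [0.4424 0.233  0.2413] jaw yaw 5.5 tilt [-1.     0.009  0.01 ] w 0.053711864767599614 F [ 0.3 -0.6 -3.2]
(0.434, 0.263, 0.24, 5) -> [ 0.15  3.07 -0.55] turn 0.008
(0.434, 0.263, 0.092, 5) -> [14.95  2.93 -0.69] turn 0.008
```

>>> drive_tool(steps=[[[0, 2, -0.4], 0], [[1.5, 2.9, -0.6], 0], [[4.5, 2.9, -0.6], 0], [[7.5, 2.9, -0.6], 0], [[10, 2.9, -0.7], 0], [[12, 2.9, -0.7], 0], [[13.5, 2.9, -0.7], 0], [[14.3, 2.9, -0.7], 0], [[14.8, 2.9, -0.7], 0], [[15, 2.9, -0.7], 0], [[15.1, 2.9, -0.7], 0], [[15.1, 2.9, -0.7], 0]])

```text
time_s: 10.88
tcp_pos: [0.4344, 0.2632, 0.0916]
tool_rot: [-0.067, 1.558, 0.083]
contact_force: [0.1, -0.1, -3.1]
grip_width: 0.0539
```

>>> drive_tool(steps=[[[0.1, 0, 0], 0], [[0.1, 0, 0], 0]])

```text
time_s: 11.05
tcp_pos: [0.4355, 0.2638, 0.0914]
tool_rot: [-0.066, 1.556, 0.084]
contact_force: [0.3, 0.3, -0.4]
grip_width: 0.0539
```

>>> drive_tool(steps=[[[0, 0, 0], 0], [[0, 0, 0], 0], [[0, 0, 0], 0], [[0, 0, 0], 0], [[0, 0, 0], 0], [[-1.5, 0, 0], 0], [[-4.5, 0, 0], 0], [[-8.5, 0, 0], 0], [[-12, 0, 0], 0], [[-15, -2, 1], 0], [[-16, -5, 3], 0], [[-16, -8, 5], 0]], grip=0)

```text
time_s: 12.05
tcp_pos: [0.4928, 0.1883, 0.2556]
tool_rot: [-0.068, 1.548, 0.087]
contact_force: [0.4, -0.5, -0.4]
grip_width: 0.0853
```

```bash
python3 - <<'E'
from h import *
go((.608,-.006,.23,4.9),(.608,-.006,.109,4.9))
E
```

```text
t 12.05 tcp [0.4928 0.1883 0.2556] jaw yaw 5.6 tilt [-1.     0.011  0.022] w 0.08534114393037981 F [ 0.4 -0.5 -0.4]
(0.608, -0.006, 0.23, 4.9) -> [  2.54 -20.49   9.49] turn 0.013
(0.608, -0.006, 0.109, 4.9) -> [ 14.63 -20.63   9.22] turn 0.013
```

>>> drive_tool(steps=[[[0.5, -3, 1.4], 0], [[1, -6, 2.8], 0], [[1.5, -9, 4.2], 0], [[2, -12, 5.6], 0.01], [[2.5, -15, 7], 0.01], [[2.5, -18, 8.3], 0.01], [[2.5, -20, 9.3], 0.01], [[2.5, -20.5, 9.5], 0.01], [[4.5, -20.5, 9.5], 0.01], [[5, -20.5, 9.5], 0.01], [[5, -20.5, 9.5], 0.01]])

```text
time_s: 12.97
tcp_pos: [0.6069, -0.0049, 0.2035]
tool_rot: [-0.06, 1.552, 0.081]
contact_force: [-0.3, 0.2, 0.1]
grip_width: 0.0855
```

```bash
python3 - <<'E'
from h import *
go((.608,-.006,.109,4.9))
c=snap('scene','s3.png')
t=snap('top','t3.png')
a=c['color'][130:290,150:320];a=cv2.resize(a,None,fx=3.6,fy=3.6,interpolation=cv2.INTER_CUBIC);cv2.imwrite('pics/s3c.png',a)
E
```

```text
t 12.9667 tcp [ 0.6069 -0.0049  0.2035] jaw yaw 5.2 tilt [-1.     0.013  0.018] w 0.08546106905682094 F [-0.3  0.2  0.1]
(0.608, -0.006, 0.109, 4.9) -> [ 9.45 -0.24 -0.07] turn 0.004
```

View pics/s3c.png

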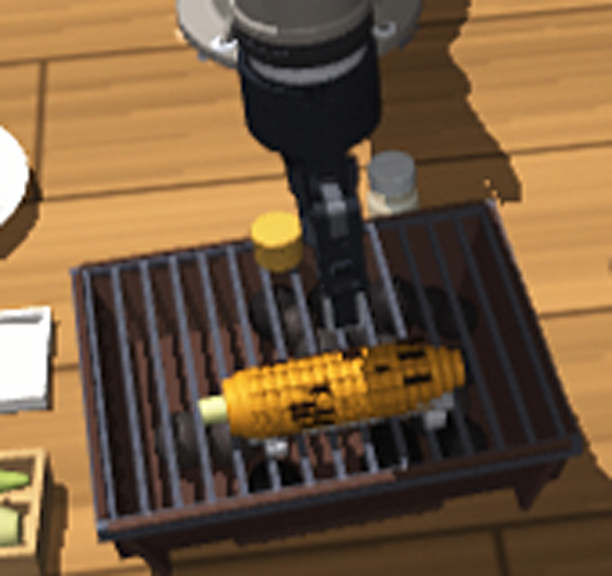

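The finger at crop (345,305) lines up with the cob's middle, since the kernels span 225 to 465. I descend and grip.

>>> drive_tool(steps=[[[2.5, -0.1, 0], 0], [[5, -0.2, 0], 0], [[7.3, -0.2, 0], 0], [[8.6, -0.2, 0], 0], [[9.2, -0.2, 0], 0], [[9.3, -0.2, 0], 0], [[9.3, -0.2, 0], 0]])

```text
time_s: 13.65
tcp_pos: [0.6111, -0.0048, 0.1136]
tool_rot: [-0.061, 1.547, 0.081]
contact_force: [0.5, 0.8, 0.5]
grip_width: 0.0857
```

>>> drive_tool(steps=[[[0, 0, 0], 0], [[0, 0, 0], 0], [[0, 0, 0], 0], [[0, 0, 0], 0], [[0, 0, 0], 0], [[0, 0, 0], 0], [[0, 0, 0], 0]], grip=1, grip_force=50)

```text
time_s: 14.23
tcp_pos: [0.612, -0.0047, 0.1149]
tool_rot: [-0.061, 1.545, 0.081]
contact_force: [0.0, -0.2, 5.7]
grip_width: 0.0431
```

```bash
python3 - <<'E'
from h import *
go((.607,-.006,.2,4.9),(.428,-.3155,.2,-1.2),(.428,-.3155,.012,-1.2))
E
```

```text
t 14.2333 tcp [ 0.612  -0.0047  0.1149] jaw yaw 5.2 tilt [-1.     0.012  0.026] w 0.04313183055430209 F [ 0.  -0.2  5.7]
(0.607, -0.006, 0.2, 4.9) -> [-8.52  0.02 -0.29] turn 0.005
(0.428, -0.3155, 0.2, -1.2) -> [ -9.39 -29.18 -20.91] turn 0.112
(0.428, -0.3155, 0.012, -1.2) -> [  9.41 -29.4  -21.39] turn 0.112
```

>>> drive_tool(steps=[[[-1.5, 0, 0], 0], [[-4, 0, 0], 0], [[-7, 0, 0], 0], [[-9, -2, -1], 0], [[-9.2, -4.9, -3.3], 0.02], [[-9.2, -7.8, -5.4], 0.03], [[-9.3, -10.7, -7.5], 0.04], [[-9.3, -13.6, -9.6], 0.05], [[-9.3, -16.5, -11.7], 0.06], [[-9.3, -19.4, -13.8], 0.08], [[-9.4, -22.3, -15.9], 0.1], [[-9.4, -25.2, -18], 0.11]])

```text
time_s: 15.23
tcp_pos: [0.4517, -0.2744, 0.2009]
tool_rot: [0.027, 1.547, -0.005]
contact_force: [0.3, -0.3, -1.9]
grip_width: 0.043
```

```bash
python3 - <<'E'
from h import *
go((.428,-.3155,.18,-1.2),(.428,-.3155,.015,-1.2))
c=read_camera('scene');cv2.imwrite('pics/s4.png',c['color'])
a=c['color'][130:290,60:320];a=cv2.resize(a,None,fx=3,fy=3,interpolation=cv2.INTER_CUBIC);cv2.imwrite('pics/s4c.png',a)
E
```

```text
t 15.2333 tcp [ 0.4517 -0.2744  0.2009] jaw yaw -1.2 tilt [-1.     0.015  0.023] w 0.04297373532364531 F [ 0.3 -0.3 -1.9]
(0.428, -0.3155, 0.18, -1.2) -> [ 1.98 -4.18 -2.33] turn 0.001
(0.428, -0.3155, 0.015, -1.2) -> [18.47 -4.42 -2.71] turn 0.001
```

View pics/s4c.png

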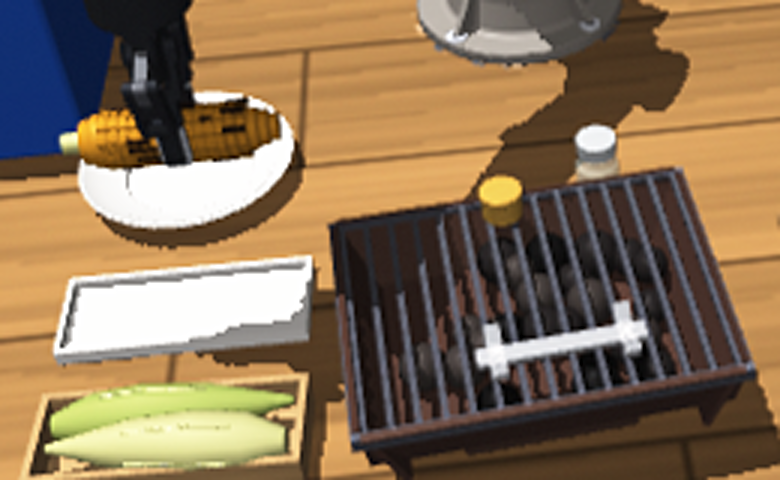

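The rest is visible and empty, with cradles at crop (492,348) and (630,328). The cob is held centrally (kernels 77 to 280, finger at 178). I lower it into the tray.

>>> drive_tool(steps=[[[1, -2, -1.2], 0], [[3, -4, -2.3], 0], [[6, -4.5, -2.5], 0], [[9, -4.5, -2.6], 0], [[12, -4.5, -2.7], 0], [[14.5, -4.5, -2.7], 0], [[16, -4.5, -2.8], 0], [[17, -4.5, -2.8], 0], [[17.6, -4.5, -2.8], 0], [[18, -4.5, -2.8], 0], [[18, -4.5, -2.8], 0]])

```text
time_s: 16.2
tcp_pos: [0.4203, -0.3258, 0.0191]
tool_rot: [0.031, 1.552, -0.017]
contact_force: [-0.7, -0.2, -1.6]
grip_width: 0.0433
```

```bash
python3 - <<'E'
from h import *
go((.4275,-.317,.015,-1.2))
c=read_camera('scene');cv2.imwrite('pics/s5.png',c['color'])
t=read_camera('top')
print('rest',onz(c,247,242.7,.11))
E
```

```text
t 16.2 tcp [ 0.4203 -0.3258  0.0191] jaw yaw -1.8 tilt [-1.     0.009  0.018] w 0.04326832949760952 F [-0.7 -0.2 -1.6]
(0.4275, -0.317, 0.015, -1.2) -> [0.43 0.9  0.68] turn -0.01
rest [ 0.61457096 -0.0020678   0.11      ]
```

>>> drive_tool(steps=[[[-0.2, 0.5, 0.4], -0.01], [[0, 0.9, 0.7], -0.01], [[0.2, 0.9, 0.7], -0.01], [[0.4, 0.9, 0.7], -0.01], [[0.45, 0.9, 0.7], -0.01], [[0.45, 0.9, 0.7], -0.01]])

```text
time_s: 16.8
tcp_pos: [0.4278, -0.3174, 0.0155]
tool_rot: [0.023, 1.552, -0.01]
contact_force: [0.6, -0.1, -1.6]
grip_width: 0.0426
```

```bash
python3 - <<'E'
from h import *
go((.4275,-.317,.0145,-1.2))
c=read_camera('top')
a=cv2.resize(c['color'][200:270,350:450],None,fx=6,fy=6,interpolation=cv2.INTER_CUBIC)
s=read_camera('scene')
b=cv2.resize(s['color'][180:270,60:180],(600,450),interpolation=cv2.INTER_CUBIC)
cv2.imwrite('pics/s6.png',b)
E
```

```text
t 16.8 tcp [ 0.4278 -0.3174  0.0155] jaw yaw -1.2 tilt [-1.     0.008  0.019] w 0.04261807468033524 F [ 0.6 -0.1 -1.6]
(0.4275, -0.317, 0.0145, -1.2) -> [ 0.1   0.04 -0.03] turn -0.0
```

View pics/s6.png

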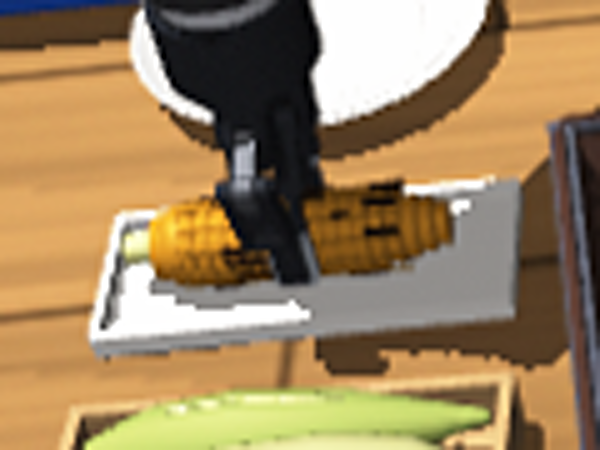

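The cob is about 5 mm towards -y (kernels mid 301, tray mid 311). I nudge it, touch down and open partly.

>>> drive_tool(steps=[[[0, 0.3, 0.2], 0], [[0.1, 0.4, 0.2], 0], [[0.2, 0.4, 0.2], 0], [[0.25, 0.4, 0.2], 0]])

```text
time_s: 17.23
tcp_pos: [0.4304, -0.3132, 0.0138]
tool_rot: [0.023, 1.551, -0.01]
contact_force: [-0.5, 2.6, 9.9]
grip_width: 0.043
```

>>> drive_tool(steps=[[[0, 0, 0], 0], [[0, 0, 0], 0], [[0, 0, 0], 0]], grip=0.38)

```text
time_s: 17.48
tcp_pos: [0.4307, -0.3134, 0.014]
tool_rot: [0.023, 1.551, -0.011]
contact_force: [-0.3, 0.1, 0.4]
grip_width: 0.053
```

>>> drive_tool(steps=[[[-1, 0, 0], 0], [[-3, 0, 0], 0], [[-6, 0, 0], 0], [[-10, 0, 0], 0], [[-14, 0, 0], 0], [[-18, 1, 0], 0], [[-21, 3, 1], 0], [[-21, 6.5, 2], 0], [[-21, 10.3, 3], 0], [[-21, 14.2, 4], 0], [[-21, 18, 5], 0], [[-21, 22, 6], 0]])

```text
time_s: 18.48
tcp_pos: [0.4912, -0.0949, 0.2278]
tool_rot: [0.022, 1.55, -0.012]
contact_force: [1.1, 0.2, 0.2]
grip_width: 0.0531
```

```bash
python3 - <<'E'
from h import *
go((.561,.313,.22,-12.2))
E
```

```text
t 18.4833 tcp [ 0.4912 -0.0949  0.2278] jaw yaw -1.3 tilt [-1.     0.007  0.021] w 0.05310975016668049 F [1.1 0.2 0.2]
(0.561, 0.313, 0.22, -12.2) -> [ 1.18 40.93  6.06] turn 0.191
```

>>> drive_tool(steps=[[[0, 4, 0.5], 0], [[0, 8, 1], 0], [[0, 12, 1.5], 0.02], [[0, 16, 2.2], 0.04], [[0, 20, 3], 0.06], [[0.3, 24, 3.6], 0.08], [[0.6, 28, 4.2], 0.1], [[1, 32, 4.9], 0.13], [[1.2, 36, 5.5], 0.16], [[1.2, 39.5, 6], 0.19], [[1.2, 41, 6.1], 0.19], [[1.2, 41, 6.1], 0.19]], grip=0)

```text
time_s: 19.48
tcp_pos: [0.5597, 0.3196, 0.2205]
tool_rot: [0.17, 1.546, -0.15]
contact_force: [-0.2, 0.2, -0.3]
grip_width: 0.0856
```

```bash
python3 - <<'E'
from h import *
go((.561,.313,.12,-12.2),(.561,.313,.012,-12.2))
c=read_camera('scene');cv2.imwrite('pics/s7.png',c['color'])
a=c['color'][130:290,60:420];a=cv2.resize(a,None,fx=2.2,fy=2.2,interpolation=cv2.INTER_CUBIC);cv2.imwrite('pics/s7c.png',a)
# fresh cob from scene mask
hsv=cv2.cvtColor(c['color'],cv2.COLOR_BGR2HSV);m=cv2.inRange(hsv,(20,150,120),(31,255,255));m[:215]=0;m[265:]=0;m[:,:330]=0;m[:,420:]=0
ct=max(cv2.findContours(m,0,1)[0],key=cv2.contourArea)
(u,v),wh,an=cv2.minAreaRect(ct);print('fresh scene',u,v,wh,an,onz(c,u,v,.032))
E
```

```text
t 19.4833 tcp [0.5597 0.3196 0.2205] jaw yaw -11.7 tilt [-1.     0.015  0.018] w 0.08559276329284574 F [-0.2  0.2 -0.3]
(0.561, 0.313, 0.12, -12.2) -> [10.05 -0.77  0.09] turn 0.008
(0.561, 0.313, 0.012, -12.2) -> [20.84 -0.92 -0.1 ] turn 0.008
fresh scene 374.95758056640625 236.97640991210938 (60.46461868286133, 17.157703399658203) 2.4895529747009277 [0.56873717 0.31422284 0.032     ]
```

View pics/s7c.png

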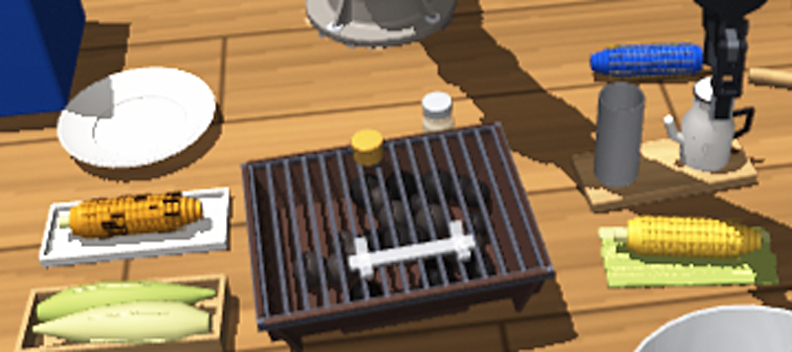

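The roasted cob lies in the middle of the tray at crop (136,215), and the can and pot stand upright on the board. I descend on the fresh cob (690,238).

>>> drive_tool(steps=[[[3, -0.5, 0.2], 0], [[6.5, -0.8, 0.2], 0], [[10, -0.8, 0.2], 0], [[13, -0.8, 0.2], 0], [[16, -0.8, 0.1], 0], [[18, -0.9, 0.1], 0], [[19.5, -0.9, 0.1], 0], [[20.1, -0.9, 0.1], 0], [[20.2, -0.9, 0.1], 0], [[20.2, -0.9, 0.1], 0]])

```text
time_s: 20.37
tcp_pos: [0.5645, 0.3085, 0.0192]
tool_rot: [0.171, 1.544, -0.155]
contact_force: [-0.3, 0.2, 0.3]
grip_width: 0.0852
```

>>> drive_tool(steps=[[[0, 0, 0], 0], [[0, 0, 0], 0], [[0, 0, 0], 0], [[0, 0, 0], 0], [[0, 0, 0], 0], [[0, 0, 0], 0], [[0, 0, 0], 0]], grip=1, grip_force=50)

```text
time_s: 20.95
tcp_pos: [0.5651, 0.3092, 0.0206]
tool_rot: [0.172, 1.542, -0.155]
contact_force: [-1.7, -1.4, 5.3]
grip_width: 0.0427
```

```bash
python3 - <<'E'
from h import *
go((.613,-.004,.21,5),(.613,-.004,.12,5))
E
```

```text
t 20.95 tcp [0.5651 0.3092 0.0206] jaw yaw -12.0 tilt [-1.     0.013  0.021] w 0.0427320189029818 F [-1.7 -1.4  5.3]
(0.613, -0.004, 0.21, 5) -> [-19.09 -29.4   11.58] turn -0.296
(0.613, -0.004, 0.12, 5) -> [-10.1  -29.52  11.39] turn -0.296
```

>>> drive_tool(steps=[[[-1.5, 0, 0], 0], [[-4, 0, 0], 0], [[-7.5, 0, 0], 0], [[-11, 0, 0], 0], [[-14.5, 0, 0], 0], [[-17.5, -1, 0.3], 0], [[-19, -3.5, 1.3], 0], [[-19, -6.5, 2.5], -0.06], [[-19, -9.7, 3.8], -0.12], [[-19, -12.9, 5.1], -0.18], [[-19, -16.1, 6.4], -0.24], [[-19, -19.3, 7.7], -0.3]])

```text
time_s: 21.95
tcp_pos: [0.5956, 0.1011, 0.2103]
tool_rot: [-0.069, 1.546, 0.08]
contact_force: [1.9, 0.6, -1.6]
grip_width: 0.0423
```

```bash
python3 - <<'E'
from h import *
go((.613,-.006,.21,5),(.613,-.006,.16,5))
E
```

```text
t 21.95 tcp [0.5956 0.1011 0.2103] jaw yaw 5.4 tilt [-1.     0.006  0.024] w 0.04230783795271173 F [ 1.9  0.6 -1.6]
(0.613, -0.006, 0.21, 5) -> [-1.000e-02 -1.083e+01  7.200e-01] turn 0.008
(0.613, -0.006, 0.16, 5) -> [  4.98 -10.86   0.6 ] turn 0.008
```

>>> drive_tool(steps=[[[0, -3, 0.2], 0], [[0, -6, 0.4], 0], [[0, -9, 0.6], 0.01], [[0.5, -10.6, 0.7], 0.01], [[2, -10.8, 0.7], 0.01], [[3.5, -10.8, 0.6], 0.01], [[4.5, -10.8, 0.6], 0.01], [[4.8, -10.8, 0.6], 0.01], [[4.8, -10.8, 0.6], 0.01]])

```text
time_s: 22.7
tcp_pos: [0.612, -0.0045, 0.1609]
tool_rot: [-0.062, 1.548, 0.074]
contact_force: [0.5, 0.8, -1.3]
grip_width: 0.0426
```

```bash
python3 - <<'E'
from h import *
go((.613,-.006,.12,5))
c=read_camera('scene');cv2.imwrite('pics/s8.png',c['color'])
a=c['color'][150:280,160:310];a=cv2.resize(a,None,fx=4.5,fy=4.5,interpolation=cv2.INTER_CUBIC);cv2.imwrite('pics/s8c.png',a)
hsv=cv2.cvtColor(c['color'],cv2.COLOR_BGR2HSV);m=cv2.inRange(hsv,(18,150,120),(31,255,255));m[:205]=0;m[265:]=0;m[:,:180]=0;m[:,300:]=0
ys,xs=np.nonzero(m);print(xs.min(),xs.max(),ys.min(),ys.max())
s=np.array(read_state()['tcp_pos'])
for l in (s+[0,0,.006],):
  for k in (-.075,0,.075):
    print(proj(c,l+k*np.array([-.087,.996,0])))
for X in [(.612,-.004,.127)]: print('rest expected cob axis px',proj(c,X))
E
```

```text
t 22.7 tcp [ 0.612  -0.0045  0.1609] jaw yaw 5.0 tilt [-1.     0.007  0.022] w 0.042590145344975724 F [ 0.5  0.8 -1.3]
(0.613, -0.006, 0.12, 5) -> [ 4.09 -0.18 -0.01] turn -0.001
212 280 213 236
[209.90676002 229.70913005]
[244.1931431  223.88553674]
[277.80513107 218.17614472]
rest expected cob axis px [245.56321505 236.70862853]
```

View pics/s8c.png

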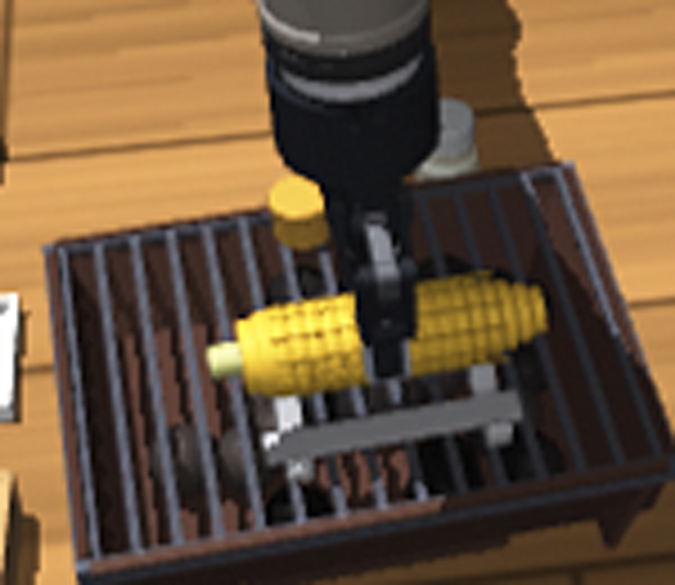

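The fresh cob's kernels run from px 212 to 280, mid 246, which matches the rest's middle at 246. I lower it.

>>> drive_tool(steps=[[[1.2, 0, 0], 0], [[2.2, 0, 0], 0], [[3, 0, 0], 0], [[3.5, 0, 0], 0], [[3.8, 0, 0], 0], [[4, 0, 0], 0], [[4.1, 0, 0], 0], [[4.15, 0, 0], 0]])

```text
time_s: 23.42
tcp_pos: [0.6137, -0.0041, 0.1207]
tool_rot: [-0.062, 1.546, 0.073]
contact_force: [-2.2, -0.2, 1.4]
grip_width: 0.0426
```

```bash
python3 - <<'E'
from h import *
go((.613,-.0045,.12,5))
E
```

```text
t 23.4167 tcp [ 0.6137 -0.0041  0.1207] jaw yaw 5.0 tilt [-1.     0.006  0.024] w 0.04263087786001879 F [-2.2 -0.2  1.4]
(0.613, -0.0045, 0.12, 5) -> [ 0.07 -0.03 -0.08] turn -0.001
```

>>> drive_tool(steps=[[[0, 0, 0], 0], [[0, 0, 0], 0], [[0, 0, 0], 0], [[0, 0, 0], 0], [[0, 0, 0], 0], [[-1, 0, 0], 0], [[-3, 0, 0], 0], [[-6, 0, 0], 0], [[-9, 0, 0], 0], [[-12, 2, -1], 0], [[-13, 5, -2.5], 0], [[-13, 8, -4.5], 0]], grip=0)

```text
time_s: 24.42
tcp_pos: [0.5615, 0.0718, 0.2546]
tool_rot: [-0.059, 1.538, 0.072]
contact_force: [-0.1, -0.1, 0.4]
grip_width: 0.0853
```

```bash
python3 - <<'E'
from h import *
c=read_camera('scene');cv2.imwrite('pics/s9.png',c['color']);t=read_camera('top')
a=c['color'][140:280,160:420];a=cv2.resize(a,None,fx=3,fy=3,interpolation=cv2.INTER_CUBIC);cv2.imwrite('pics/s9c.png',a)
go((.434,.2575,.24,5.4),(.434,.2575,.086,5.4))
E
```

```text
t 24.5167 tcp [0.556  0.0779 0.2526] jaw yaw 5.5 tilt [-1.     0.008  0.026] w 0.08527860041206517 F [ 0.1  0.4 -0.4]
(0.434, 0.2575, 0.24, 5.4) -> [  1.14  19.05 -10.44] turn 0.002
(0.434, 0.2575, 0.086, 5.4) -> [ 16.53  18.93 -10.83] turn 0.002
```

View pics/s9c.png

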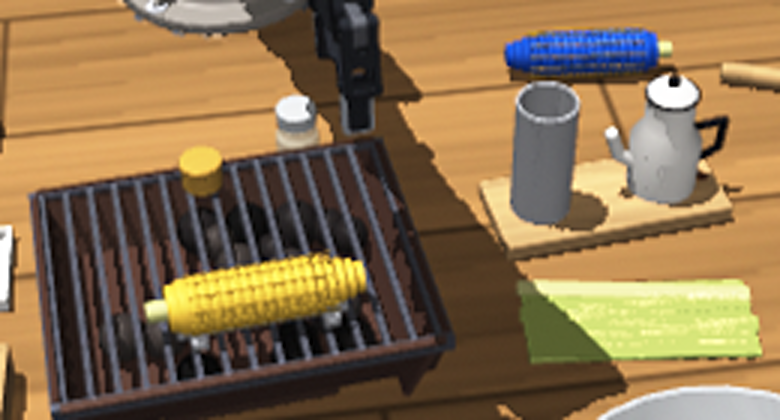

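The fresh cob sits in the rest at crop (265,295) and the vessels are upright on the board. Next is the can.

```bash
python3 - <<'E'
from h import *
c=read_camera('scene')
print(onz(c,160+547.5/3-.5,140+103.5/3-.5,.136))
E
```

```text
[0.439321  0.2540128 0.136    ]
```

>>> drive_tool(steps=[[[0, 3, -1.7], 0], [[0.3, 6.3, -3.4], 0], [[0.6, 9.6, -5.2], 0], [[1, 13, -7], 0], [[1, 16, -9], 0], [[1.1, 18.3, -10.2], 0], [[1.1, 19, -10.4], 0], [[2, 19, -10.4], 0], [[4, 19, -10.5], 0], [[6, 19, -10.5], 0], [[7, 19, -10.5], 0], [[7, 19, -10.5], 0]])

```text
time_s: 25.57
tcp_pos: [0.437, 0.2512, 0.1774]
tool_rot: [-0.067, 1.549, 0.074]
contact_force: [0.2, 0.4, -0.4]
grip_width: 0.0856
```

```bash
python3 - <<'E'
from h import *
go((.434,.2575,.09,5.4))
E
```

```text
t 25.5667 tcp [0.437  0.2512 0.1774] jaw yaw 5.2 tilt [-1.     0.003  0.021] w 0.0856430667534045 F [ 0.2  0.4 -0.4]
(0.434, 0.2575, 0.09, 5.4) -> [ 8.73  0.63 -0.42] turn -0.004
```

>>> drive_tool(steps=[[[2, 0.2, -0.2], 0], [[4.5, 0.4, -0.2], 0], [[6.5, 0.4, -0.3], 0], [[8, 0.4, -0.3], 0], [[8.5, 0.4, -0.3], 0], [[8.6, 0.4, -0.3], 0], [[8.6, 0.4, -0.3], 0]])

```text
time_s: 26.15
tcp_pos: [0.4364, 0.2554, 0.092]
tool_rot: [-0.066, 1.548, 0.074]
contact_force: [0.2, 0.3, 0.9]
grip_width: 0.0854
```

>>> drive_tool(steps=[[[0, 0, 0], 0], [[0, 0, 0], 0], [[0, 0, 0], 0], [[0, 0, 0], 0], [[0, 0, 0], 0], [[0, 0, 0], 0], [[0, 0, 0], 0]], grip=1, grip_force=35)

```text
time_s: 26.73
tcp_pos: [0.4367, 0.2559, 0.0934]
tool_rot: [-0.066, 1.547, 0.074]
contact_force: [-2.6, -0.6, 5.2]
grip_width: 0.054
```

```bash
python3 - <<'E'
from h import *
go((.517,-.078,.24,5.4),(.517,-.078,.17,5.4))
E
```

```text
t 26.7333 tcp [0.4367 0.2559 0.0934] jaw yaw 5.1 tilt [-1.     0.004  0.023] w 0.05401568120007687 F [-2.6 -0.6  5.2]
(0.517, -0.078, 0.24, 5.4) -> [-14.67 -33.92   5.35] turn -0.005
(0.517, -0.078, 0.17, 5.4) -> [ -7.67 -33.94   5.19] turn -0.005
```

>>> drive_tool(steps=[[[-1.5, 0, 0], 0], [[-4, 0, 0], 0], [[-7.5, 0, 0], 0], [[-11, 0, 0], 0], [[-14, -1, 0.2], 0], [[-14.7, -3.5, 0.6], 0], [[-14.7, -7, 1.1], 0], [[-14.7, -10.5, 1.6], 0], [[-14.7, -14, 2.2], 0], [[-14.7, -17.5, 2.8], 0], [[-14.7, -21, 3.4], 0], [[-14.7, -24.5, 3.9], 0]])

```text
time_s: 27.73
tcp_pos: [0.4939, 0.0127, 0.2405]
tool_rot: [-0.067, 1.547, 0.073]
contact_force: [0.1, -1.0, -2.4]
grip_width: 0.0538
```

```bash
python3 - <<'E'
from h import *
go((.5175,-.0785,.24,5.4),(.5175,-.0785,.1754,5.4))
E
```

```text
t 27.7333 tcp [0.4939 0.0127 0.2405] jaw yaw 5.1 tilt [-1.     0.003  0.023] w 0.053756237924739485 F [ 0.1 -1.  -2.4]
(0.5175, -0.0785, 0.24, 5.4) -> [ 0.06 -9.29  1.54] turn -0.005
(0.5175, -0.0785, 0.1754, 5.4) -> [ 6.51 -9.31  1.39] turn -0.005
```

>>> drive_tool(steps=[[[0, -3, 0.5], 0], [[0, -6, 1], 0], [[0, -8.5, 1.4], 0], [[0.5, -9.3, 1.5], 0], [[2, -9.3, 1.5], 0], [[3.5, -9.3, 1.5], 0], [[4.8, -9.3, 1.4], 0], [[5.5, -9.3, 1.4], 0], [[6, -9.3, 1.4], 0], [[6, -9.3, 1.4], 0]])

```text
time_s: 28.57
tcp_pos: [0.5168, -0.078, 0.1797]
tool_rot: [-0.067, 1.548, 0.074]
contact_force: [-0.1, 0.1, -2.5]
grip_width: 0.0536
```

```bash
python3 - <<'E'
from h import *
go((.5175,-.0785,.1754,5.4))
c=read_camera('scene');cv2.imwrite('pics/s10.png',c['color'])
E
```

```text
t 28.5667 tcp [ 0.5168 -0.078   0.1797] jaw yaw 5.2 tilt [-1.     0.004  0.022] w 0.05361419829979157 F [-0.1  0.1 -2.5]
(0.5175, -0.0785, 0.1754, 5.4) -> [ 0.43 -0.06  0.05] turn -0.004
```

>>> drive_tool(steps=[[[0.2, 0, 0], 0], [[0.35, 0, 0], 0], [[0.45, -0.1, 0], 0], [[0.5, -0.1, 0], 0], [[0.5, -0.1, 0], 0]])

```text
time_s: 29.03
tcp_pos: [0.5177, -0.0792, 0.1756]
tool_rot: [-0.067, 1.547, 0.073]
contact_force: [0.0, 0.4, -3.1]
grip_width: 0.0541
```

```bash
python3 - <<'E'
from h import *
go((.5175,-.0785,.1754,5.4))
E
```

```text
t 29.0333 tcp [ 0.5177 -0.0792  0.1756] jaw yaw 5.1 tilt [-1.     0.003  0.023] w 0.05412821648462653 F [ 0.   0.4 -3.1]
(0.5175, -0.0785, 0.1754, 5.4) -> [ 0.02  0.07 -0.01] turn -0.004
```

>>> drive_tool(steps=[[[0.1, 0, 0], 0], [[0.2, 0, 0], 0], [[0.2, 0, 0], 0]])

```text
time_s: 29.28
tcp_pos: [0.5179, -0.0793, 0.1754]
tool_rot: [-0.068, 1.547, 0.072]
contact_force: [-4.8, 0.1, 10.3]
grip_width: 0.0539
```

>>> drive_tool(steps=[[[-0.1, 0, 0], 0], [[-0.1, 0, 0], 0], [[-0.1, 0, 0], 0], [[-0.1, 0, 0], 0], [[-0.1, 0, 0], 0], [[-1.5, 0, 0], 0], [[-4.5, 0, 0], 0], [[-8, 0, 0], 0], [[-9, 2, 0], 0], [[-9, 5.5, -0.5], 0], [[-9, 9.5, -1.2], 0], [[-9, 13.5, -2], 0]], grip=0)

```text
time_s: 30.28
tcp_pos: [0.4837, 0.0541, 0.2654]
tool_rot: [-0.066, 1.546, 0.071]
contact_force: [-0.1, 0.1, 0.3]
grip_width: 0.0854
```

```bash
python3 - <<'E'
from h import *
go((.423,.370,.20,5.4),(.423,.370,.091,5.4))
E
```

```text
t 30.2833 tcp [0.4837 0.0541 0.2654] jaw yaw 5.0 tilt [-1.     0.002  0.024] w 0.08540075535286645 F [-0.1  0.1  0.3]
(0.423, 0.37, 0.2, 5.4) -> [ 6.53 31.99 -3.45] turn -0.007
(0.423, 0.37, 0.091, 5.4) -> [17.43 31.97 -3.71] turn -0.007
```

>>> drive_tool(steps=[[[0, 4, -0.4], 0], [[0, 8, -0.8], 0], [[0.5, 12, -1.2], 0], [[1.5, 16, -1.6], 0], [[3, 20, -2], 0], [[4.5, 24, -2.5], 0], [[6, 28, -3], 0], [[6.5, 31, -3.4], 0], [[6.5, 32, -3.5], 0], [[8, 32, -3.5], 0], [[8.5, 32, -3.5], 0], [[8.5, 32, -3.5], 0]])

```text
time_s: 31.28
tcp_pos: [0.4227, 0.3686, 0.1788]
tool_rot: [-0.068, 1.548, 0.068]
contact_force: [-0.5, -1.4, -0.6]
grip_width: 0.0857
```

```bash
python3 - <<'E'
from h import *
go((.423,.370,.092,5.4))
c=read_camera('scene');t=read_camera('top');cv2.imwrite('pics/s11.png',c['color'])
a=c['color'][110:280,160:420];a=cv2.resize(a,None,fx=3,fy=3,interpolation=cv2.INTER_CUBIC);cv2.imwrite('pics/s11c.png',a)
E
```

```text
t 31.2833 tcp [0.4227 0.3686 0.1788] jaw yaw 5.0 tilt [-1.    -0.     0.021] w 0.08570031932485708 F [-0.5 -1.4 -0.6]
(0.423, 0.37, 0.092, 5.4) -> [ 8.68  0.14 -0.14] turn -0.007
```

View pics/s11c.png

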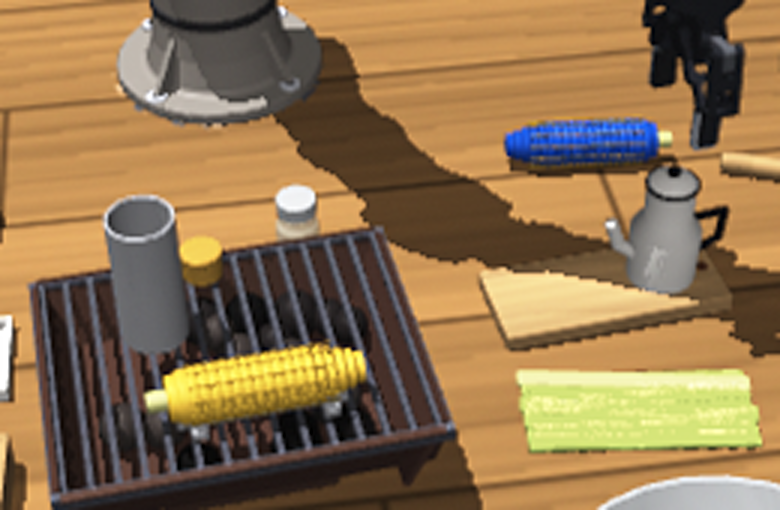

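The can's rim centre is at px (206.5,182.8), the same as at the start. Next is the pot.

>>> drive_tool(steps=[[[2, 0.1, -0.1], 0], [[4.5, 0.1, -0.1], 0], [[6.5, 0.1, -0.1], 0], [[8, 0.1, -0.2], 0], [[8.5, 0.1, -0.2], 0], [[8.6, 0.1, -0.2], 0], [[8.6, 0.1, -0.2], 0]])

```text
time_s: 31.97
tcp_pos: [0.4243, 0.3702, 0.0951]
tool_rot: [-0.064, 1.545, 0.069]
contact_force: [0.5, 0.1, -0.0]
grip_width: 0.0856
```

>>> drive_tool(steps=[[[0, 0, 0], 0], [[0, 0, 0], 0], [[0, 0, 0], 0], [[0, 0, 0], 0], [[0, 0, 0], 0], [[0, 0, 0], 0], [[0, 0, 0], 0]], grip=1, grip_force=40)

```text
time_s: 32.55
tcp_pos: [0.4241, 0.371, 0.0962]
tool_rot: [-0.064, 1.544, 0.069]
contact_force: [-1.6, -1.2, 6.2]
grip_width: 0.0431
```

```bash
python3 - <<'E'
from h import *
go((.511,.031,.24,5.4))
E
```

```text
t 32.55 tcp [0.4241 0.371  0.0962] jaw yaw 4.9 tilt [-1.     0.003  0.025] w 0.04308476673638985 F [-1.6 -1.2  6.2]
(0.511, 0.031, 0.24, 5.4) -> [-14.32 -34.58   6.13] turn -0.009
```

>>> drive_tool(steps=[[[-1.5, 0, 0], 0], [[-4, 0, 0], 0], [[-7.5, 0, 0], 0], [[-11, 0, 0], 0], [[-14, -1, 0.2], 0], [[-14.3, -3.5, 0.6], 0], [[-14.3, -7, 1.2], 0], [[-14.3, -10.5, 1.8], 0], [[-14.3, -14, 2.4], 0], [[-14.3, -17.5, 3], 0], [[-14.3, -21, 3.7], 0], [[-14.3, -24.5, 4.4], 0]])

```text
time_s: 33.55
tcp_pos: [0.4848, 0.1277, 0.2391]
tool_rot: [-0.065, 1.545, 0.069]
contact_force: [-0.1, 0.7, -1.2]
grip_width: 0.0431
```

```bash
python3 - <<'E'
from h import *
go((.511,.031,.24,5.4),(.511,.031,.1785,5.4))
E
```

```text
t 33.55 tcp [0.4848 0.1277 0.2391] jaw yaw 4.9 tilt [-1.     0.001  0.025] w 0.04314977564019598 F [-0.1  0.7 -1.2]
(0.511, 0.031, 0.24, 5.4) -> [-0.06 -9.86  1.79] turn -0.009
(0.511, 0.031, 0.1785, 5.4) -> [ 6.09 -9.87  1.64] turn -0.009
```

>>> drive_tool(steps=[[[0, -3, 0.6], 0], [[0, -6, 1.2], 0], [[0, -8.8, 1.7], 0], [[0.5, -9.8, 1.8], 0], [[2, -9.8, 1.8], 0], [[3.5, -9.8, 1.7], 0], [[4.8, -9.8, 1.7], 0], [[5.4, -9.8, 1.7], 0], [[5.7, -9.8, 1.7], 0], [[5.7, -9.8, 1.7], 0]])

```text
time_s: 34.38
tcp_pos: [0.511, 0.0322, 0.1818]
tool_rot: [-0.065, 1.546, 0.07]
contact_force: [-0.2, -0.4, -2.2]
grip_width: 0.0427
```

```bash
python3 - <<'E'
from h import *
go((.511,.031,.1785,5.4))
import pickle
c=read_camera('scene');t=read_camera('top');pickle.dump((c,t),open('p.pkl','wb'))
a=c['color'][150:285,160:320];a=cv2.resize(a,None,fx=4.4,fy=4.4,interpolation=cv2.INTER_CUBIC);cv2.imwrite('pics/s12c.png',a)
E
```

```text
t 34.3833 tcp [0.511  0.0322 0.1818] jaw yaw 4.9 tilt [-1.     0.002  0.024] w 0.04272685643326732 F [-0.2 -0.4 -2.2]
(0.511, 0.031, 0.1785, 5.4) -> [ 0.33 -0.12 -0.02] turn -0.008
```

View pics/s12c.png

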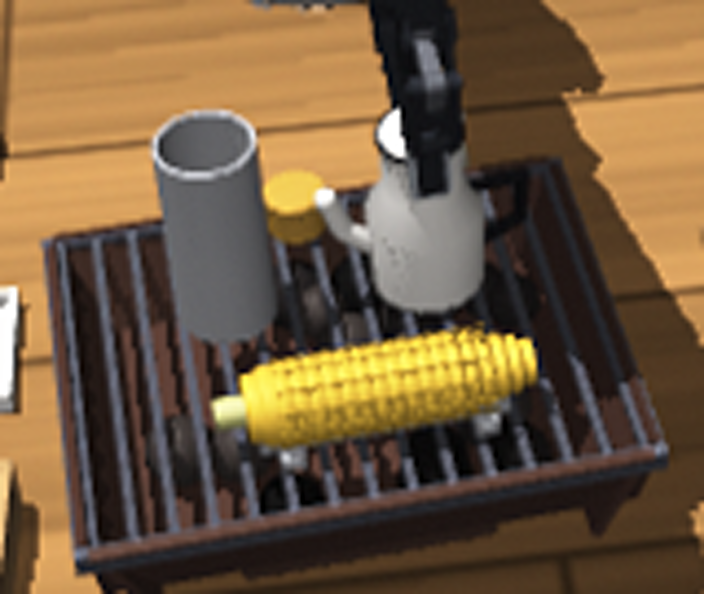

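The spout tip is at px (234,195), against (233,195) at the start, so it's in place. I set the pot down.

>>> drive_tool(steps=[[[0.15, -0.1, 0], 0], [[0.3, -0.1, -0.1], 0], [[0.38, -0.1, -0.1], 0], [[0.43, -0.1, -0.1], 0], [[0.45, -0.1, -0.1], 0]])

```text
time_s: 34.9
tcp_pos: [0.5111, 0.031, 0.1784]
tool_rot: [-0.065, 1.544, 0.069]
contact_force: [0.5, -0.6, -2.2]
grip_width: 0.043
```

>>> drive_tool(steps=[[[0.05, 0, 0], 0], [[0.1, 0, 0], 0]])

```text
time_s: 35.07
tcp_pos: [0.5112, 0.0311, 0.1782]
tool_rot: [-0.065, 1.544, 0.069]
contact_force: [-3.4, -0.5, 6.8]
grip_width: 0.043
```

>>> drive_tool(steps=[[[-0.1, 0, 0], 0], [[-0.1, 0, 0], 0], [[-0.1, 0, 0], 0], [[-0.1, 0, 0], 0], [[-0.1, 0, 0], 0], [[-1.5, 0, 0], 0], [[-4.5, 0, 0], 0], [[-8, 0, 0], 0], [[-11, 0, 0], 0], [[-14, 2, -1], 0], [[-15, 5, -2], 0], [[-15, 9, -3], 0]], grip=0)

```text
time_s: 36.07
tcp_pos: [0.4719, 0.1167, 0.3307]
tool_rot: [-0.061, 1.538, 0.063]
contact_force: [0.9, 1.1, -0.2]
grip_width: 0.0852
```

>>> drive_tool(steps=[[[0, 4, 0], 0], [[0, 8, 0], 0], [[0, 12, 0], 0], [[0, 16, 0], 0], [[0, 20, 0], 0], [[0, 23, 0], 0], [[0, 23, 0], 0], [[0, 23, 0], 0]])

```text
time_s: 36.73
tcp_pos: [0.4523, 0.3482, 0.3304]
tool_rot: [-0.064, 1.539, 0.068]
contact_force: [-0.5, -1.0, 0.6]
grip_width: 0.0854
```

```bash
python3 - <<'E'
from h import *
go()
c=snap('scene','fs.png');t=snap('top','ft.png')
a=np.hstack([cv2.resize(c['color'][140:290,70:320],(500,300)),cv2.resize(t['color'][150:250,250:350],(300,300))])
a=np.vstack([a,cv2.resize(np.hstack([cv2.imread('pics/scene0.png')[140:290,70:320]]),(500,300)).repeat(1,0) if 0 else np.hstack([cv2.resize(cv2.imread('pics/scene0.png')[140:290,70:320],(500,300)),cv2.resize(cv2.imread('pics/top0.png')[150:250,250:350],(300,300))])])
cv2.imwrite('pics/fin.png',a)
E
```

```text
t 36.7333 tcp [0.4523 0.3482 0.3304] jaw yaw 4.8 tilt [-1.     0.001  0.031] w 0.0854211673389539 F [-0.5 -1.   0.6]
```

View pics/fin.png

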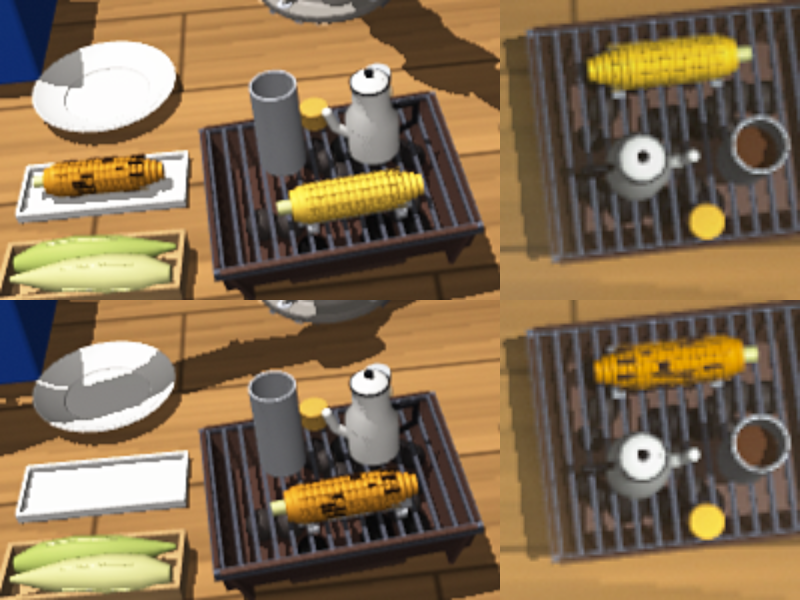

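```bash
python3 -c "
from h import *
print(finish_job())"
```

```text
the job is handed in; nothing more can be done
None
```

The job is done and handed in at about 37 s of robot time. I moved the pot and then the can to the board, laid the roasted cob in the tray and the fresh cob in the rest. Then I put the can and the pot back on the grate.

- **Vessels:** in the last pictures from both cameras, the can and pot stand upright within about 1 px (roughly 2–3 mm) of where they started. The salt tin was not touched.
- **Roasted cob:** it lies lengthways in the middle of the tray.
- **Fresh cob:** it sits in both cradles of the rest, about 5 mm further along (+y) than the roasted cob lay.
- **Disagreements:** the two cameras differed by about 3 mm in the can's x, and the first grip on the pot centred about 4 mm from my camera estimate. I set the pot down between those two values. The tool drifted to a tilt of about 1.5°, but neither vessel showed any visible lean.
- **Forces:** the highest contact force read at the end of a move was about 11 N.

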